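Call a resident to the hatch and show her her lunch

TASK

A resident's lunch has come to the hatch: press the plunger of the counter bell to ring it, then point at her lunch, the two boxes stacked one on the other, and then at the empty signing box at the foot of the form on the clipboard. Each time bring the closed fingertips to a few centimetres above the middle of what you point at and stay there for two seconds without touching it. Point at no other lunch, and leave everything on the counter untouched but the bell.

Things in the scene. Friction and masses are not known exactly. Their poses are not given: they have to be found in the camera images.
- bell_plunger (a joint): plunger of the counter bell (chromed dome 84 mm across and 43 mm high on a black foot 92 mm across, screwed to the counter): 0 = up, 0.006 m = pressed right down; it rings from 0.004 m. A spring pushes back with 1.5 N when up, 4.5 N when down, and brings it up again by itself
- bell_top (a point): middle of the top face of the bell's plunger, a steel disc 24 mm across, 60 mm above the counter when up; pressed straight down; z up
- stack_upper_lid (a point): middle of the upper lid of the lunch of two stacked boxes, about 116 mm above the counter; lid 150 mm along x, 100 mm along y, z up
- stack_lower: lower box of the stacked lunch: rectangular food box of frosted grey-white plastic with a white lid, 150 x 100 mm and 58 mm high, 0.4 kg, origin under its middle, x along its length, z up
- stack_upper: upper box of the stacked lunch, lying loose on the lower one: rectangular food box of frosted grey-white plastic with a white lid, 150 x 100 mm and 58 mm high, 0.4 kg, origin under its middle, x along its length, z up
- single: another lunch, one box alone: rectangular food box of frosted grey-white plastic with a white lid, 150 x 100 mm and 58 mm high, 0.4 kg, origin under its middle, x along its length, z up
- single_lid (a point): middle of the single box's lid, 58 mm above the counter, z up
- tub: another lunch, a round frosted grey-white tub with a white lid, 114 mm across the lid, 74 mm high, 0.4 kg, origin under its middle, z up
- tub_lid (a point): middle of the round tub's lid, 74 mm above the counter, z up
- sign_box (a point): middle of the empty signing box printed on the form, an inked rectangle 40 mm along x by 70 mm along y, 5 mm above the counter, z up
- clipboard: wooden clipboard 180 mm along x, 125 mm along y, 5 mm thick with its form, fixed; origin under its middle; steel clip, 14 mm high, at its -x end; the foot of the form with the signing box at its +x end, 50 mm from the middle
- pen_can: red tin 75 mm across, 110 mm high, with pens sticking up to 180 mm; loose, origin under its middle
- mug: white mug 80 mm across, 90 mm high, handle at its +y; loose, origin under its middle
- tape: roll of brown tape lying flat, 90 mm across, 24 mm high; loose, origin under its middle
- torch: black torch lying along its x, 150 mm long, 40 mm high; loose, origin on the counter under its middle
- key: brass key with a yellow tag lying flat along its x, 106 mm long, 6 mm high; loose, origin on the counter under its middle
- peg_clip: green plastic clothes peg lying flat along its x, 75 mm long, 12 mm high; loose, origin on the counter under its middle
Things that resemble listed ones, but are neither listed nor needed, are in the scene too. Several things look just like the clipboard: the one meant starts nearest to the robot's base.

How it is judged:
On the way, in this order (a step that is already met when the one before it is completed fails the run):
1. the bell's plunger is pressed 4 mm or more (value of joint bell_plunger above 0.004 m), for 0.04 s.
2. the tool points at the stacked lunch: within 30 mm of the middle of its upper lid seen from above, the grasp point less than 100 mm over it, for 1.5 s, the bell released (horizontal distance between the grasp point and stack_upper_lid below 0.03 m and z of the grasp point in the frame of stack_upper_lid between 0.005 and 0.1 m and value of joint bell_plunger below 0.002 m), for 1.5 s.
3. the tool points at the signing box: within 25 mm of its middle seen from above, the grasp point less than 100 mm over it, for 1.5 s (horizontal distance between the grasp point and sign_box below 0.025 m and z of the grasp point in the frame of sign_box between 0.005 and 0.1 m and value of joint bell_plunger below 0.002 m), for 1.5 s.
At the end, for the whole second after the job is handed in: the bell's plunger is up again (under 2 mm), and the lunches and all other loose things stand still within 10 mm of where they stood at the start (value of joint bell_plunger below 0.002 m and distance of each of stack_lower, stack_upper, single, tub, pen_can, mug, tape, torch, key, peg_clip from where it was at the start of the episode below 0.01 m and linear speed of each of stack_lower, stack_upper, single, tub below 0.01 m/s); the robot touches nothing.
It fails at once if a lunch or the clipboard is touched (over 0.5 N) (contact force between any of the arm, the fingers and stack_lower above 0.5 N or contact force between any of the arm, the fingers and stack_upper above 0.5 N or contact force between any of the arm, the fingers and single above 0.5 N or contact force between any of the arm, the fingers and tub above 0.5 N or contact force between any of the arm, the fingers and clipboard above 0.5 N).
It fails at once if another thing on the counter is touched (over 0.5 N) or moved by more than 10 mm (contact force between any of the arm, the fingers and pen_can above 0.5 N or contact force between any of the arm, the fingers and mug above 0.5 N or contact force between any of the arm, the fingers and tape above 0.5 N or contact force between any of the arm, the fingers and torch above 0.5 N or contact force between any of the arm, the fingers and key above 0.5 N or contact force between any of the arm, the fingers and peg_clip above 0.5 N or distance of any of pen_can, mug, tape, torch, key, peg_clip from where it was at the start of the episode above 0.01 m).
It fails at once if a lunch is moved by more than 10 mm or lifted (distance of any of stack_lower, stack_upper, single, tub from where it was at the start of the episode above 0.01 m).
It fails at once if the tool points at another lunch: within 30 mm of the middle of its lid seen from above, the grasp point less than 80 mm over it ((horizontal distance between the grasp point and single_lid below 0.03 m and z of the grasp point in the frame of single_lid between 0.005 and 0.08 m) or (horizontal distance between the grasp point and tub_lid below 0.03 m and z of the grasp point in the frame of tub_lid between 0.005 and 0.08 m)).
It also fails if it takes over 58 s, if anything falls off the work surface, if the arm or the gripper's body presses on something with over 40 N, if the wrist force passes 120 N, or if a joint passes its speed limit or range.

ROBOT

A 7-joint arm with a two-finger parallel gripper is mounted at the origin on the work surface. World frame = base frame: x ahead of the robot, y to its left, z up, the work surface at z = 0. Lengths are in m, angles in rad, forces in N, time in s.
With the tool pointing down it reaches from about 0.4 to 0.875 m from the base axis. Payload 19.3 kg.
Tool frame: the origin (TCP) lies midway between the tips of the shut fingers; the grasp point (between the pads) lies 19 mm behind it (bot.tcp_to_grasp is the z of the grasp point in the tool frame, in m); z points along the fingers, y is the line along which they close (so a half turn about z gives the same grasp; the last joint's range is limited). The gripper opens to 85 mm and grips with 20 to 120 N. Pads are 22 mm wide; open, the fingers measure 114 mm over their backs; the gripper's body (76 mm by 85 mm) begins 54 mm behind the grasp point. The pads swing forward as they close: fully open they stand 13 mm farther back than shut.
Start: joints at [1.116, 0.521, -0.036, 1.599, 0.021, 1.021, -0.113], TCP at [0.235, -0.579, 0.231] pointing down, gripper open.
Joint ranges: [-2.91, 2.91], [-0.3, 2.13], [-1.5, 1.42], [0.17, 2.43], [-1.26, 4.41], [0.16, 1.93], [-2.52, 2.52]. Speed limits (rad/s): [1.89, 1.89, 2.39, 2.39, 3.01, 3.01, 3.01].

INTERFACE

Orientations are given as [roll, pitch, yaw] about the fixed x, y, z axes, in that order (R = Rz(yaw) Ry(pitch) Rx(roll)).
In Python, from workcell import bot gives the robot as it stands.
- The arm moves only by the tool move_arm, never from a script. Its argument "moves" is a list that holds one entry, the list of rows, each a list of 7 numbers: the opening, from 0 (shut) to 1 (fully open), then the shift along the tool's x, y, z in units of 1000 mm (1.0 is 1000 mm), then the turn, a rotation vector about the tool's x, y, z in units of 2 pi rad (1.0 is 2 pi rad). A call has 1 to 5 rows; each row is the pose to reach, as a shift and turn from the pose commanded when the call began, along the tool's axes at that moment, turning the shorter way round; what a row does not reach only later rows make up. A row lasts 1/10 s, in which the tool goes at most 50 mm and 8.59 degrees, less where a joint would pass 70% of its speed; a pose out of reach is approached as far as the arm can. A call with a number of a shift or a turn outside -1 to 1 is refused whole. A call with a gripper value outside its range is refused whole. The fingers move at their own pace and stop on an object; "force" is the grip in N (left out, the last holds). Time passes only in rows, so rows that repeat a pose let the fingers close. It gives the time, the measured TCP pose, the force, the opening and the grip force at its end, in the units of the state.
- bot.observe(): the state, without advancing time (a new reading comes with each control period).
- bot.grab_frame(name): name is "side" or "top" or "wrist"; returns the picture (480x640x3 uint8, red, green, blue); there is no depth.
- bot.camera_params(name): a dict with "vertical_fov" (degrees; the focal length in pixels is half the picture's height over the tangent of half this angle, whatever the lens; pixels are square), "cx", "cy" (the principal point, pixels), "R" (3x3) and "t" (3): a world point X has camera coordinates R X + t. Camera axes: x right, y down, z forward; pixel columns grow to the right and rows downward; lengths in m; the calibration is good to about 2 mm. A picture is of the moment at which its call begins: read the wrist's pose just before it. camera_params takes no time and is no camera call; for the wrist camera it gives the pose at the moment of the call.
- bot.job_done(): hands the job in; it is judged then, once.
The state is a dict: "clock": time; "qpos": joint angles; "qd": joint speeds; "joint_efforts": joint torques, N m; "position": TCP position; "tool_rot": TCP orientation; "force": force on the tool from outside, world axes, zero at the start; "moment": the same for the moment, N m; "grip_width": finger opening in m; "finger_force": force on a finger pad.
Only numpy, scipy, OpenCV 4.12 (cv2) and the standard library are available. Lean on these libraries where they do the work, as an engineer would, in place of code of your own. Each camera call takes 0.05 s, during which the arm holds its last target. There are 200 camera calls.

## Working session

There is one attempt and no reset: what is moved stays moved. The work goes in short steps, Python scripts to look and compute and a tool call to move; the robot and the scene stay as the last step left them, time stands still between calls to the robot, and variables do not carry over. Pictures are saved under pics/ and viewed, at most 10 in all, crops included, and the job is handed in when it is done.

Besides the shell and the picture viewer there is one more tool, called by a JSON object that holds its "method" and its "body", one argument or row to a line. move_arm: Moves the arm, as the interface text tells. Shifts and turns lie within -1 to 1; 1 stands for 1000 mm of shift or 2 pi rad of turn. Its arguments: {"type":"object","properties":{"moves":{"type":"array"},"force":{"type":"number"}},"required":["moves"]}

```bash
mkdir -p pics; python3 - <<'E'
from workcell import bot
import cv2
for n in("top","side"):
    cv2.imwrite(f"pics/{n}0.png",bot.grab_frame(n)[:,:,::-1]); p=bot.camera_params(n); print(n,p)
s=bot.observe();print(s["clock"],s["position"],s["tool_rot"],bot.tcp_to_grasp)
E
```

```text
top {'vertical_fov': 52.68671352648029, 'cx': 314.288077860929, 'cy': 232.36198842753703, 'R': array([[-0.027012  , -0.99953934,  0.01383664],
       [-0.98736606,  0.02451593, -0.15654784],
       [ 0.15613651, -0.0178905 , -0.98757345]]), 't': array([0.0622466 , 0.5523066 , 1.49953663])}
side {'vertical_fov': 53.98818245829668, 'cx': 321.7583152412055, 'cy': 235.69312260763598, 'R': array([[-0.70200566, -0.71216955, -0.00160773],
       [-0.51684733,  0.51102155, -0.68682298],
       [ 0.489956  , -0.48132267, -0.72682295]]), 't': array([0.45240102, 0.31143688, 1.01840502])}
0.1 [ 0.23448928 -0.57900667  0.23076602] [-3.14052086e+00  6.58115552e-05  3.84827749e-01] -0.0187
```

View pics/top0.png

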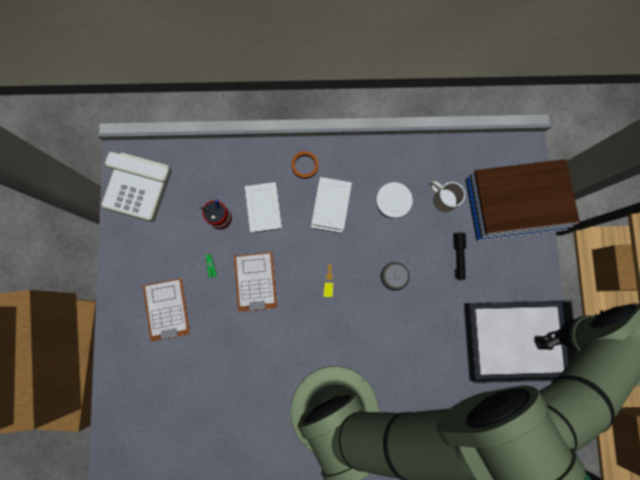

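View pics/side0.png

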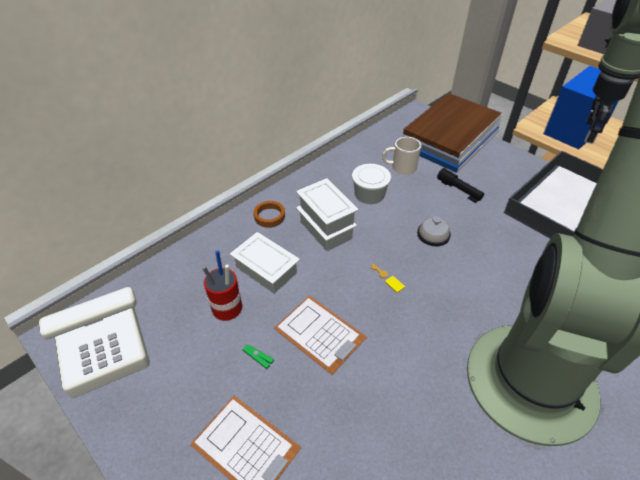

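The top view shows these things:
- **Lunches:** single box at (263,207), a box at (331,204) and the tub at (395,199). The side view shows the stack of two at (327,202), between the single box and the tub, so the stack is top (331,204).
- **Bell:** (396,276).
- **Clipboards:** (256,281) and (166,309). The base is at about (333,405), so (256,281) looks nearer. I'll confirm that by numbers and a crop.

```bash
cat > h.py <<'E'
import numpy as np,cv2
from workcell import bot
def ray(p,u,v,z):
    f=240/np.tan(np.radians(p["vertical_fov"])/2); R=np.array(p["R"]); t=np.array(p["t"])
    d=R.T@[(u-p["cx"])/f,(v-p["cy"])/f,1]; c=-R.T@t
    return c+d*(z-c[2])/d[2]
def proj(p,X):
    f=240/np.tan(np.radians(p["vertical_fov"])/2); q=np.array(p["R"])@X+p["t"]
    return q[:2]/q[2]*f+[p["cx"],p["cy"]]
E
python3 - <<'E'
from h import *
T=bot.camera_params("top");S=bot.camera_params("side")
im=cv2.imread("pics/top0.png");si=cv2.imread("pics/side0.png")
for n,u,v,z in [("single",263,207,.058),("stack",331,204,.116),("tub",395,199,.074),("bell",396,276,.05),("clipA",256,281,.005),("clipB",166,309,.005),("signA",254,266,.005),("key",329,280,.003),("pen",216,213,.1),("mug",449,196,.09)]:
    X=ray(T,u,v,z);print(n,X.round(3),"dist",np.hypot(*X[:2]).round(3),"side px",proj(S,X).round(0))
a=cv2.resize(im[165:325,230:430],(800,640),interpolation=cv2.INTER_CUBIC)[:600]
a=cv2.resize(a,(480,360));b=cv2.resize(si[150:390,260:473],(320,360))
cv2.imwrite("pics/crop.png",np.hstack([a,b]))
E
```

```text
single [0.637 0.209 0.058] dist 0.67 side px [265. 255.]
stack [ 0.629 -0.004  0.116] dist 0.629 side px [327. 200.]
tub [ 0.649 -0.209  0.074] dist 0.682 side px [371. 174.]
bell [ 0.408 -0.204  0.05 ] dist 0.456 side px [436. 222.]
clipA [0.407 0.238 0.005] dist 0.471 side px [321. 330.]
clipB [0.326 0.524 0.005] dist 0.617 side px [246. 444.]
signA [0.455 0.244 0.005] dist 0.516 side px [305. 319.]
key [0.404 0.004 0.003] dist 0.404 side px [386. 276.]
pen [0.612 0.349 0.1  ] dist 0.705 side px [223. 281.]
mug [ 0.651 -0.376  0.09 ] dist 0.752 side px [407. 145.]
```

View pics/crop.png

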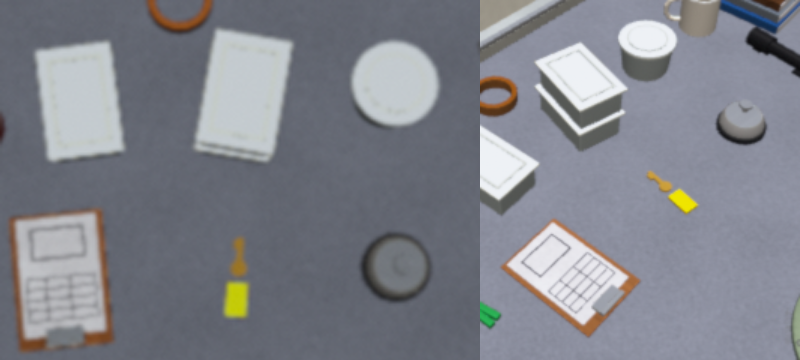

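The crop confirms it: the two-lid stack is the middle box, and the bell's plunger is near top px (398,275). The nearest clipboard is A, 0.47 m from the base against 0.62 m for the other, with its signing box at top px (254,266).

```bash
cat >> h.py <<'E'
from scipy.spatial.transform import Rotation as Ro
def shift(X):
    s=bot.observe(); return (Ro.from_euler("xyz",s["tool_rot"]).inv().apply(np.array(X)-s["position"])).round(4)
E
python3 - <<'E'
from h import *
T=bot.camera_params("top");S=bot.camera_params("side")
a=ray(T,397.9,274.6,.06);b=ray(S,435.8,219.3,.06);print(a,b)
im=cv2.imread("pics/top0.png");g=cv2.cvtColor(im,6)
print("stack",ray(T,331.7,203.3,.116),ray(S,327,201,.116),"sign",ray(T,253.8,266.2,.005),ray(S,304,320,.005))
print(shift([(a+b)[0]/2,(a+b)[1]/2,.2]))
E
```

```text
[ 0.41156597 -0.20832763  0.06      ] [ 0.40964085 -0.20111551  0.06      ]
stack [ 0.63091762 -0.00649157  0.116     ] [ 6.24832471e-01 -3.10522027e-04  1.16000000e-01] sign [0.45427758 0.24498889 0.005     ] [0.45348848 0.24738027 0.005     ]
[ 0.3037 -0.2808  0.031 ]
```

{"method": "move_arm", "body": {
  "moves": [
    [[0, 0.304, -0.281, 0.03, 0, 0, 0], [0, 0.304, -0.281, 0.03, 0, 0, 0], [0, 0.304, -0.281, 0.03, 0, 0, 0], [0, 0.304, -0.281, 0.03, 0, 0, 0], [0, 0.304, -0.281, 0.03, 0, 0, 0]]
  ]
}}

```text
clock: 0.6
position: [0.3411, -0.3518, 0.213]
tool_rot: [-3.141, 0.0, 0.385]
force: [1.9, 0.9, -1.2]
grip_width: 0.0124
finger_force: 0.0
```

```bash
python3 - <<'E'
from h import *
print(bot.observe()["position"],shift([.4105,-.205,.2]))
E
```

```text
[ 0.34110216 -0.35176615  0.21304235] [ 0.1194 -0.11    0.013 ]
```

{"method": "move_arm", "body": {
  "moves": [
    [[0, 0.119, -0.11, 0.013, 0, 0, 0], [0, 0.119, -0.11, 0.013, 0, 0, 0], [0, 0.119, -0.11, 0.013, 0, 0, 0], [0, 0.119, -0.11, 0.013, 0, 0, 0], [0, 0.119, -0.11, 0.013, 0, 0, 0]]
  ]
}}

```text
clock: 1.1
position: [0.4105, -0.205, 0.2]
tool_rot: [-3.141, 0.0, 0.389]
force: [0.1, -0.4, -0.2]
grip_width: 0.0002
finger_force: 0.0
```

```bash
python3 - <<'E'
from h import *
p=bot.camera_params("wrist");im=bot.grab_frame("wrist")[:,:,::-1];cv2.imwrite("pics/w1.png",im)
s=bot.observe();print(s["position"],s["tool_rot"],s["grip_width"],proj(p,[.4105,-.205,.06]),np.round(-np.array(p["R"]).T@p["t"],3))
import pickle;pickle.dump(p,open("w1.pkl","wb"))
E
```

```text
[ 0.40986672 -0.20663047  0.20009742] [-3.14134878e+00  3.39091692e-04  3.86484619e-01] 0.00018526147540229724 [314.57676822 220.074476  ] [ 0.482 -0.175  0.343]
```

View pics/w1.png

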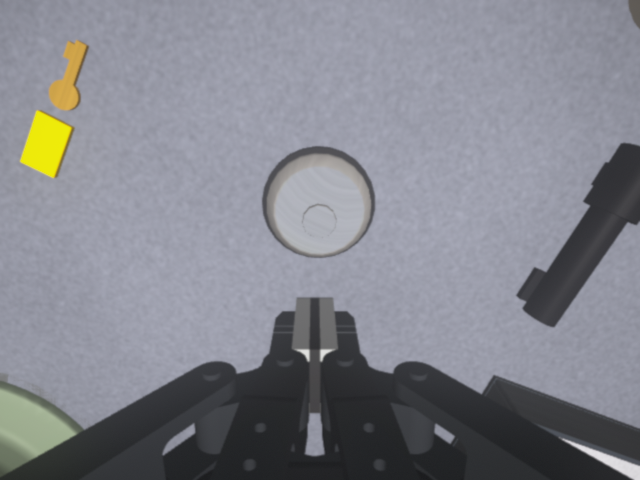

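The wrist view shows the plunger disc at (319,221), against (314.6,220.1) predicted.

```bash
python3 - <<'E'
from h import *
import pickle;p=pickle.load(open("w1.pkl","rb"))
X=ray(p,319,221,.06);print(X,shift([X[0],X[1],.065]))
E
```

```text
[ 0.4110521  -0.20808381  0.06      ] [0.0006 0.0018 0.1351]
```

{"method": "move_arm", "body": {
  "moves": [
    [[0, 0.001, 0.002, 0.05, 0, 0, 0], [0, 0.001, 0.002, 0.1, 0, 0, 0], [0, 0.001, 0.002, 0.133, 0, 0, 0], [0, 0.001, 0.002, 0.133, 0, 0, 0]]
  ]
}}

```text
clock: 1.55
position: [0.4088, -0.2089, 0.064]
tool_rot: [-3.137, 0.005, 0.383]
force: [-0.0, 0.3, 1.5]
grip_width: -0.0002
finger_force: 0.0
```

{"method": "move_arm", "body": {
  "moves": [
    [[0, 0, 0, 0.008, 0, 0, 0], [0, 0, 0, 0.012, 0, 0, 0], [0, 0, 0, 0.0125, 0, 0, 0], [0, 0, 0, 0.0125, 0, 0, 0]]
  ]
}}

```text
clock: 1.95
position: [0.412, -0.2091, 0.0557]
tool_rot: [3.14, -0.001, 0.384]
force: [-0.8, -2.4, 2.4]
grip_width: 0.0002
finger_force: 1.7
```

{"method": "move_arm", "body": {
  "moves": [
    [[0, 0, 0, 0.001, 0, 0, 0], [0, 0, 0, 0.0015, 0, 0, 0], [0, 0, 0, 0.0015, 0, 0, 0]]
  ]
}}

```text
clock: 2.25
position: [0.4121, -0.2089, 0.0539]
tool_rot: [3.14, -0.001, 0.385]
force: [-0.4, -3.3, 13.6]
grip_width: 0.0001
finger_force: 7.1
```

```bash
python3 - <<'E'
from h import *
for i in range(5):
    bot.grab_frame("wrist");s=bot.observe();print(s["position"].round(4),s["force"].round(1))
E
```

```text
[ 0.4121 -0.2089  0.0539] [-0.4 -1.9 13.9]
[ 0.4121 -0.2089  0.0539] [-1.6 -2.7 13.5]
[ 0.4121 -0.2089  0.0539] [-0.5 -3.1 13.6]
[ 0.4121 -0.2089  0.0539] [-1.5 -2.2 14. ]
[ 0.4121 -0.2089  0.0539] [-1.6 -3.6 14.2]
```

The plunger is bottomed: 13.6 N at z = 0.0539. Next I retreat and go over to the stack.

{"method": "move_arm", "body": {
  "moves": [
    [[0, 0, 0, -0.05, 0, 0, 0], [0, 0, 0, -0.1, 0, 0, 0], [0, 0, 0, -0.15, 0, 0, 0], [0, 0, 0, -0.19, 0, 0, 0], [0, 0, 0, -0.19, 0, 0, 0]]
  ]
}}

```text
clock: 3.0
position: [0.4134, -0.2091, 0.2481]
tool_rot: [3.136, -0.006, 0.385]
force: [1.1, -0.3, -1.1]
grip_width: 0.0001
finger_force: 0.0
```

```bash
python3 - <<'E'
from h import *
print(bot.observe()["position"],bot.observe()["force"],shift([.628,-.004,.24]))
E
```

```text
[ 0.41339146 -0.20909148  0.24811542] [ 1.09154531 -0.27233637 -1.10424973] [ 0.2759 -0.1096  0.0091]
```

{"method": "move_arm", "body": {
  "moves": [
    [[0, 0.276, -0.109, 0, 0, 0, 0], [0, 0.276, -0.109, 0, 0, 0, 0], [0, 0.276, -0.109, 0, 0, 0, 0], [0, 0.276, -0.109, 0, 0, 0, 0], [0, 0.276, -0.109, 0, 0, 0, 0]]
  ]
}}

```text
clock: 3.5
position: [0.5935, -0.0343, 0.2427]
tool_rot: [-3.141, 0.001, 0.385]
force: [1.2, -1.1, 0.3]
grip_width: -0.0001
finger_force: 0.0
```

```bash
python3 - <<'E'
from h import *
print(bot.observe()["position"],shift([.628,-.004,.24]))
p=bot.camera_params("wrist");im=bot.grab_frame("wrist")[:,:,::-1];cv2.imwrite("pics/w2.png",im)
import pickle;pickle.dump(p,open("w2.pkl","wb"));print(proj(p,[.628,-.004,.116]))
E
```

```text
[ 0.59348495 -0.03427504  0.24274943] [ 0.0434 -0.0151  0.0027]
[290.71589345 159.06133523]
```

View pics/w2.png

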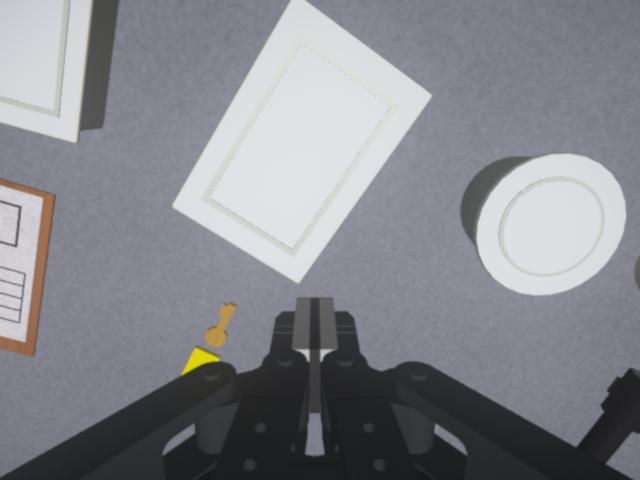

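The lid's corners are at about (296,-3), (431,96), (299,282) and (173,207). The diagonals cross at (298,152).

```bash
python3 - <<'E'
from h import *
import pickle;p=pickle.load(open("w2.pkl","rb"))
X=ray(p,298,152,.116);print(X,bot.observe()["position"],shift([X[0],X[1],.16]))
E
```

```text
[ 0.63381775 -0.00664455  0.116     ] [ 0.59770754 -0.02694692  0.24237399] [ 0.0409 -0.0047  0.0825]
```

{"method": "move_arm", "body": {
  "moves": [
    [[0, 0.04, -0.006, 0, 0, 0, 0], [0, 0.04, -0.006, 0.045, 0, 0, 0], [0, 0.04, -0.006, 0.08, 0, 0, 0], [0, 0.04, -0.006, 0.08, 0, 0, 0], [0, 0.04, -0.006, 0.08, 0, 0, 0]]
  ]
}}

```text
clock: 4.05
position: [0.6272, -0.0154, 0.1637]
tool_rot: [-3.141, 0.001, 0.385]
force: [0.1, 0.1, -0.0]
grip_width: 0.0002
finger_force: 0.0
```

{"method": "move_arm", "body": {
  "moves": [
    [[0, 0, 0, 0, 0, 0, 0], [0, 0, 0, 0, 0, 0, 0], [0, 0, 0, 0, 0, 0, 0], [0, 0, 0, 0, 0, 0, 0], [0, 0, 0, 0, 0, 0, 0]]
  ]
}}

```text
clock: 4.55
position: [0.6274, -0.0156, 0.1636]
tool_rot: [3.141, -0.0, 0.385]
force: [-0.8, -0.1, -0.7]
grip_width: 0.0
finger_force: 0.0
```

{"method": "move_arm", "body": {
  "moves": [
    [[0, 0, 0, 0, 0, 0, 0], [0, 0, 0, 0, 0, 0, 0], [0, 0, 0, 0, 0, 0, 0], [0, 0, 0, 0, 0, 0, 0], [0, 0, 0, 0, 0, 0, 0]]
  ]
}}

```text
clock: 5.05
position: [0.6273, -0.0156, 0.1632]
tool_rot: [-3.142, 0.0, 0.385]
force: [-1.2, 0.2, 0.4]
grip_width: 0.0002
finger_force: 0.0
```

{"method": "move_arm", "body": {
  "moves": [
    [[0, 0, 0, 0, 0, 0, 0], [0, 0, 0, 0, 0, 0, 0], [0, 0, 0, 0, 0, 0, 0], [0, 0, 0, 0, 0, 0, 0], [0, 0, 0, 0, 0, 0, 0]]
  ]
}}

```text
clock: 5.55
position: [0.6273, -0.0156, 0.1632]
tool_rot: [-3.142, 0.0, 0.385]
force: [0.7, 0.2, 0.3]
grip_width: 0.0
finger_force: 0.0
```

{"method": "move_arm", "body": {
  "moves": [
    [[0, 0, 0, 0, 0, 0, 0], [0, 0, 0, 0, 0, 0, 0], [0, 0, 0, 0, 0, 0, 0], [0, 0, 0, 0, 0, 0, 0], [0, 0, 0, 0, 0, 0, 0]]
  ]
}}

```text
clock: 6.05
position: [0.6274, -0.0156, 0.1632]
tool_rot: [-3.142, -0.0, 0.385]
force: [0.6, 0.3, -0.3]
grip_width: -0.0001
finger_force: 0.0
```

```bash
python3 - <<'E'
from h import *
s=bot.observe();print(s["clock"],s["position"],s["force"],s["qpos"].round(2))
print(shift([.454,.246,.26]))
cv2.imwrite("pics/s3.png",cv2.resize(bot.grab_frame("side")[120:360,240:480,::-1],(600,600)))
E
```

```text
6.05 [ 0.6273599  -0.01558419  0.16324358] [ 0.64871999  0.26964291 -0.34349935] [ 0.09  0.61 -0.23  1.65  0.17  0.91 -1.4 ]
[-0.0625 -0.3075 -0.0968]
```

View pics/s3.png

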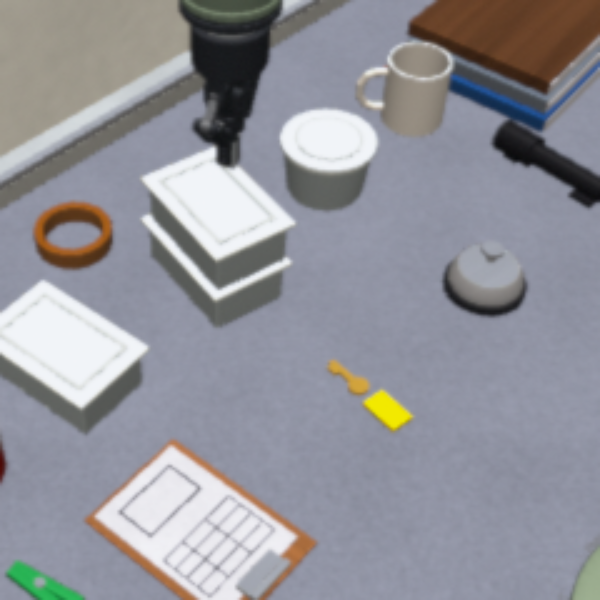

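The fingers hover clear of the upper lid, about 12 mm off its middle. I'll centre them and stay.

{"method": "move_arm", "body": {
  "moves": [
    [[0, 0.009, -0.008, 0, 0, 0, 0], [0, 0.009, -0.008, 0, 0, 0, 0], [0, 0.009, -0.008, 0, 0, 0, 0], [0, 0.009, -0.008, 0, 0, 0, 0], [0, 0.009, -0.008, 0, 0, 0, 0]]
  ]
}}

```text
clock: 6.6
position: [0.6326, -0.005, 0.1632]
tool_rot: [3.141, 0.0, 0.385]
force: [-1.2, 0.1, 0.0]
grip_width: 0.0002
finger_force: 0.0
```

{"method": "move_arm", "body": {
  "moves": [
    [[0, 0, 0, 0, 0, 0, 0], [0, 0, 0, 0, 0, 0, 0], [0, 0, 0, 0, 0, 0, 0], [0, 0, 0, 0, 0, 0, 0], [0, 0, 0, 0, 0, 0, 0]]
  ]
}}

```text
clock: 7.1
position: [0.6327, -0.0048, 0.1632]
tool_rot: [-3.142, 0.0, 0.385]
force: [-0.6, -0.3, -0.6]
grip_width: 0.0
finger_force: 0.0
```

{"method": "move_arm", "body": {
  "moves": [
    [[0, 0, 0, 0, 0, 0, 0], [0, 0, 0, 0, 0, 0, 0], [0, 0, 0, 0, 0, 0, 0], [0, 0, 0, 0, 0, 0, 0], [0, 0, 0, 0, 0, 0, 0]]
  ]
}}

```text
clock: 7.6
position: [0.6327, -0.0048, 0.1632]
tool_rot: [-3.142, -0.0, 0.385]
force: [0.5, -0.2, 0.8]
grip_width: 0.0002
finger_force: 0.0
```

{"method": "move_arm", "body": {
  "moves": [
    [[0, 0, 0, 0, 0, 0, 0], [0, 0, 0, 0, 0, 0, 0], [0, 0, 0, 0, 0, 0, 0], [0, 0, 0, 0, 0, 0, 0], [0, 0, 0, 0, 0, 0, 0]]
  ]
}}

```text
clock: 8.1
position: [0.6327, -0.0048, 0.1632]
tool_rot: [-3.142, -0.0, 0.385]
force: [0.8, 0.6, -0.2]
grip_width: -0.0001
finger_force: 0.0
```

{"method": "move_arm", "body": {
  "moves": [
    [[0, 0, 0, -0.05, 0, 0, 0], [0, 0, 0, -0.09, 0, 0, 0], [0, 0, 0, -0.09, 0, 0, 0], [0, 0, 0, -0.09, 0, 0, 0]]
  ]
}}

```text
clock: 8.5
position: [0.6329, -0.0048, 0.254]
tool_rot: [3.141, -0.001, 0.385]
force: [-0.2, 0.2, -0.3]
grip_width: 0.0001
finger_force: 0.0
```

```bash
python3 - <<'E'
from h import *
s=bot.observe();print(s["clock"],s["position"],shift([.454,.246,.24]))
E
```

```text
8.5 [ 0.63292574 -0.00483729  0.25402576] [-0.0717 -0.2997  0.0137]
```

{"method": "move_arm", "body": {
  "moves": [
    [[0, -0.072, -0.3, 0, 0, 0, 0], [0, -0.072, -0.3, 0, 0, 0, 0], [0, -0.072, -0.3, 0, 0, 0, 0], [0, -0.072, -0.3, 0, 0, 0, 0], [0, -0.072, -0.3, 0, 0, 0, 0]]
  ]
}}

```text
clock: 9.0
position: [0.4855, 0.1997, 0.2522]
tool_rot: [3.142, 0.002, 0.385]
force: [1.3, 1.3, 0.1]
grip_width: -0.0
finger_force: 0.0
```

```bash
python3 - <<'E'
from h import *
bot.grab_frame("wrist")
s=bot.observe();print(s["clock"],s["position"],shift([.454,.246,.24]),s["qpos"].round(2))
E
```

```text
9.05 [0.48079478 0.20694453 0.25248747] [-0.0098 -0.0463  0.0127] [-0.26  0.35 -0.34  1.83  0.13  0.99 -1.83]
```

{"method": "move_arm", "body": {
  "moves": [
    [[0, -0.01, -0.046, 0, 0, 0, 0], [0, -0.01, -0.046, 0, 0, 0, 0], [0, -0.01, -0.046, 0, 0, 0, 0], [0, -0.01, -0.046, 0, 0, 0, 0]]
  ]
}}

```text
clock: 9.45
position: [0.461, 0.2367, 0.2526]
tool_rot: [3.141, 0.001, 0.384]
force: [0.4, 0.2, -0.3]
grip_width: 0.0002
finger_force: 0.0
```

```bash
python3 - <<'E'
from h import *
p=bot.camera_params("wrist");im=bot.grab_frame("wrist")[:,:,::-1];cv2.imwrite("pics/w4.png",im)
import pickle;pickle.dump(p,open("w4.pkl","wb"));print(bot.observe()["position"],proj(p,[.454,.246,.005]))
E
```

```text
[0.46119068 0.23655316 0.25267834] [302.22689961 192.30816605]
```

View pics/w4.png

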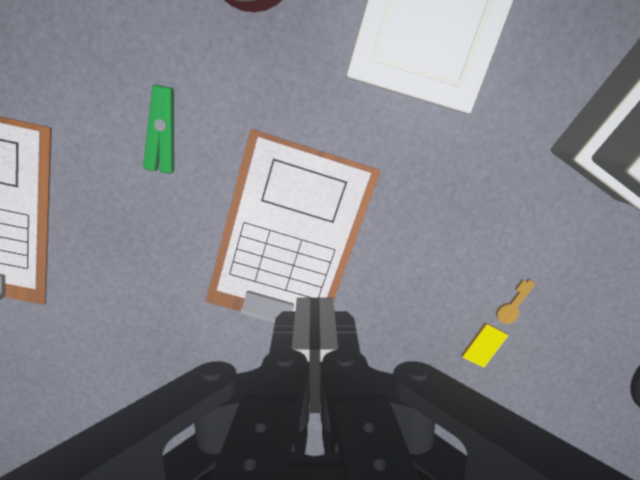

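The signing box has its corners at (271,160), (347,182), (336,220) and (263,199), so its middle is at (304.5,190).

```bash
python3 - <<'E'
from h import *
import pickle;p=pickle.load(open("w4.pkl","rb"))
X=ray(p,304.5,190,.005);print(X,shift([X[0],X[1],.055]))
E
```

```text
[0.45683414 0.24483893 0.005     ] [-0.0008 -0.0094  0.1977]
```

{"method": "move_arm", "body": {
  "moves": [
    [[0, -0.001, -0.01, 0.04, 0, 0, 0], [0, -0.001, -0.01, 0.085, 0, 0, 0], [0, -0.001, -0.01, 0.13, 0, 0, 0], [0, -0.001, -0.01, 0.175, 0, 0, 0], [0, -0.001, -0.01, 0.198, 0, 0, 0]]
  ]
}}

```text
clock: 10.0
position: [0.4552, 0.2446, 0.0518]
tool_rot: [3.141, 0.004, 0.383]
force: [-0.3, 0.8, 0.2]
grip_width: 0.0001
finger_force: 0.0
```

{"method": "move_arm", "body": {
  "moves": [
    [[0, 0, 0, 0, 0, 0, 0], [0, 0, 0, 0, 0, 0, 0], [0, 0, 0, 0, 0, 0, 0], [0, 0, 0, 0, 0, 0, 0], [0, 0, 0, 0, 0, 0, 0]]
  ]
}}

```text
clock: 10.5
position: [0.4567, 0.2465, 0.0563]
tool_rot: [-3.141, -0.002, 0.384]
force: [0.5, 0.2, -0.3]
grip_width: -0.0002
finger_force: 0.0
```

{"method": "move_arm", "body": {
  "moves": [
    [[0, 0, 0, 0, 0, 0, 0], [0, 0, 0, 0, 0, 0, 0], [0, 0, 0, 0, 0, 0, 0], [0, 0, 0, 0, 0, 0, 0], [0, 0, 0, 0, 0, 0, 0]]
  ]
}}

```text
clock: 11.0
position: [0.4562, 0.2464, 0.0552]
tool_rot: [3.142, 0.0, 0.385]
force: [0.2, 0.2, 0.4]
grip_width: 0.0
finger_force: 0.0
```

{"method": "move_arm", "body": {
  "moves": [
    [[0, 0, 0, 0, 0, 0, 0], [0, 0, 0, 0, 0, 0, 0], [0, 0, 0, 0, 0, 0, 0], [0, 0, 0, 0, 0, 0, 0], [0, 0, 0, 0, 0, 0, 0]]
  ]
}}

```text
clock: 11.5
position: [0.4561, 0.2464, 0.0552]
tool_rot: [-3.142, 0.0, 0.385]
force: [-0.6, -0.0, -0.3]
grip_width: -0.0001
finger_force: 0.0
```

{"method": "move_arm", "body": {
  "moves": [
    [[0, 0, 0, 0, 0, 0, 0], [0, 0, 0, 0, 0, 0, 0], [0, 0, 0, 0, 0, 0, 0], [0, 0, 0, 0, 0, 0, 0], [0, 0, 0, 0, 0, 0, 0]]
  ]
}}

```text
clock: 12.0
position: [0.4561, 0.2464, 0.0552]
tool_rot: [-3.142, 0.0, 0.385]
force: [-0.0, -0.1, -0.1]
grip_width: -0.0001
finger_force: 0.0
```

Pointed at the signing box for about two seconds. Now retreat and hand in.

{"method": "move_arm", "body": {
  "moves": [
    [[0, 0, 0, -0.05, 0, 0, 0], [0, 0, 0, -0.1, 0, 0, 0], [0, 0, 0, -0.15, 0, 0, 0], [0, 0, 0, -0.15, 0, 0, 0], [0, 0, 0, -0.15, 0, 0, 0]]
  ]
}}

```text
clock: 12.5
position: [0.4566, 0.2465, 0.2062]
tool_rot: [-3.142, -0.002, 0.384]
force: [0.2, 0.5, -1.3]
grip_width: -0.0002
finger_force: 0.0
```

```bash
python3 -c "
from workcell import bot
print(bot.job_done())"
```

```text
the job is handed in; nothing more can be done
None
```

The bell was pressed right down, then the closed fingertips stayed two seconds above the stacked lunch and two above the nearest clipboard's signing box, with no contact felt at either; the job was handed in after about 12.5 s and returned no verdict.

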